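# Close a spring-loaded air valve and hold its cover down for the screws

### The arm

A 6-joint arm with a two-finger parallel gripper is mounted at the origin on the work surface. World frame = base frame: x ahead of the robot, y to its left, z up, the work surface at z = 0. Lengths are in m, angles in degrees, forces in N, time in s.
With the tool pointing down it reaches from about 0.35 to 0.875 m from the base axis. Payload 4.2 kg.
Tool frame: the origin (TCP) lies at the very end of the fingers, on their centre line; the grasp point (between the pads) lies 19 mm behind it; y points along the fingers, z is the direction in which the jaws open and shut, and the axes are right-handed (so a half turn about y gives the same grasp; the last joint's range is limited). The gripper opens to 87 mm and grips with 3 to 60 N. Pads are 19 mm wide; open, the fingers measure 117 mm over their backs; the gripper's body (75 mm by 190 mm) begins 51 mm behind the grasp point.
Start: joints at [-51.876, 22.042, 0.453, 0, -68.411, -14.817], TCP at [0.247, -0.574, 0.223] pointing down, gripper open.
Joint ranges: [-179.83, 179.83], [-69.29, 118.12], [-61.27, 80.66], [-181.25, 117.63], [-171.15, -9.14], [-177.46, 177.46]. Speed limits (degrees/s): [159.86, 159.86, 180, 180, 180, 180].

### API

Orientations are given as a 3x3 rotation matrix whose columns are the frame's x, y, z axes.
In Python, from station import r, eyes gives the robot as it stands.
- The arm moves only by the tool play_rows, never from a script. Its argument "deltas" is one flat list of numbers, 5 for each row, row after row: the closure in counts, from 0 (fully open) to 255 (shut), then the shift along the tool's x, y, z in mm, then the turn about the tool's y in rad. In form: [claw, tx, ty, tz, roll, claw, tx, ty, tz, roll, ...]. A call has exactly 10 rows; each row shifts and turns the commanded pose from where the row before left it, along the tool's axes as they then stand; what a row does not reach is not made up. A row lasts 1/10 s, in which the tool goes at most 50 mm and 8.59 degrees, less where a joint would pass 70% of its speed; a pose out of reach is approached as far as the arm can. A call is refused whole if a number of a shift passes 50 or a number of a turn 0.15, either way. A call with a gripper value outside its range is refused whole. The fingers move at their own pace and stop on an object; the grip force is fixed at half the most. Time passes only in rows, so rows that do not move let the fingers close, or fill a call up. It gives the time, the measured TCP pose, the force and the opening at its end, in the units of the state.
- r.sense(): the state, without advancing time (a new reading comes with each control period).
- eyes.capture(name): name is "scene" or "top" or "wrist"; returns a dict with "img" (400x640x3 uint8, blue, green, red), "vfov" (degrees; the focal length in pixels is half the picture's height over the tangent of half this angle, whatever the lens; pixels are square), "cx", "cy" (the principal point, pixels), "distortion" ([k1, k2, p1, p2, k3] as OpenCV has them; the pictures are not rectified), "R" (3x3) and "t" (3): a world point X has camera coordinates R X + t; the wrist camera has in their place "tool_from_camera" (4x4, takes a point from camera to tool coordinates, whose origin is the TCP and whose axes are the tool frame's). Camera axes: x right, y down, z forward; pixel columns grow to the right and rows downward; lengths in m; the calibration is good to about 2 mm. A picture is of the moment at which its call begins: read the wrist's pose just before it. There is no depth.
- r.finish_job(): hands the job in, once; it reports no verdict.
The state is a dict: "time_s": time; "joints": joint angles; "joint_velocities": joint speeds; "effort": joint torques, N m; "tcp_pos": TCP position; "ee_rot": TCP orientation; "wrist_force": force on the tool from outside, world axes, zero at the start; "moment": the same for the moment, N m; "gripper_width": opening from 0.0 (shut) to 1.0 (fully open).
Only numpy, scipy, OpenCV 4.12 (cv2) and the standard library are available. Lean on these libraries where they do the work, as an engineer would, in place of code of your own. Each camera call takes 0.05 s, during which the arm holds its last target.

### The job

Refit the cover of the air-line valve on the bench. First check that the spring plunger in the valve body does not bind: push its head down to its stop and let it come all the way back up; then set the cover on the two dowels, the way round that its outline matches the body, press it down against the spring until the joint faces meet all round, and finish still holding it firmly pressed shut, as a mate would while the screws go in. Leave the grinder, the screw tray, the wrench and the welded frame where they lie.

Things in the scene. Friction and masses are not known exactly. Their poses are not given: they have to be found in the camera images.
- valve_body: Cast aluminium valve body bolted to the bench by a dark foot 136 x 96 x 8 mm. Origin on the plunger axis, at bench level; z up, x to the narrow nose. Joint face on top, 50 mm above the bench: a rectangle x -48 to +36, y -38 to +38 mm, then a nose 28 mm wide out to x +56 mm. In its middle a 32 mm bore with the spring plunger. Capped brass pipe ends reach y +72 and -72 mm, below 42 mm height.
- joint_face (a point): Point on the valve body's plunger axis at the level of the joint face, 50 mm above the bench.
- plunger (a joint): Travel of the spring plunger in the valve body, m: 0 fully up, 0.008 at its stop (straight down). It springs back by itself. It takes about 6 N to start it and 10 N at the stop.
- plunger_top (a point): Centre of the plunger's flat brass head, 22 mm in diameter: 60 mm above the bench when fully up (10 mm proud of the joint face), 52 mm at its stop (2 mm proud).
- dowel_a_tip (a point): Tip of dowel A, a steel pin 8 mm in diameter with a chamfered tip, in the valve body's nose (at x +46, y 0 mm from its origin), 12 mm proud of the joint face, so 62 mm above the bench.
- dowel_b_tip (a point): Tip of dowel B, like dowel A but near a corner, at x -36, y +26 mm of the body. With A it lets the cover fit one way round only.
- cover: Loose aluminium cover, about 0.28 kg, lying right way up. Origin at its underside, below the middle of the square plug; z up, x to its nose. Plate 12 mm thick, outline like the joint face (nose out to x +60 mm), two 9 mm dowel holes right through. A pocket 30 mm wide, 3 mm deep, below the plug takes the plunger head. Closed: origin 50 mm above the bench on the plunger axis, axes along the body's.
- plug_top (a point): Centre of the top of the cover's steel square-head plug, the place to grip: 30 x 30 mm, faces along the cover's x and y, from 16 mm (a low 46 mm collar on the plate) to 52 mm above the underside. With the cover closed the plunger is down by 7 mm and pushes up with about 9.5 N, more than the cover's weight: let go, it rises 7 mm. A push of about 15 N holds it firmly shut.
- hole_a (a point): Centre of the cover's dowel hole A, in its nose, at the underside: x +46, y 0 mm of the cover.
- hole_b (a point): Centre of the cover's dowel hole B, near a corner, at the underside: x -36, y +26 mm of the cover.
- grinder: Cordless angle grinder, 300 mm long, lying on its disc; bystander. Origin under its middle.
- bolt_tray: Small open steel tray 100 x 75 x 22 mm with the four cover screws; bystander. Origin under its middle.
- wrench: Steel wrench 160 mm long; bystander. Origin under its middle.
- frame: Welded frame of rusty 25 mm square tube, 200 x 160 x 25 mm; bystander. Origin under its middle.
There are look-alikes about, which are no part of the job. Leave any orange or red look-alike of the valve_body alone.

How it is judged:
By the outcome, as a careful person would: the job done as asked, in the order asked, and still so for the second after the job is handed in, while the arm keeps its last pose, push and grip.
It also fails if it takes over 58 s, if anything falls off the work surface, if the arm or the gripper's body presses on something with over 40 N, if the wrist force passes 120 N, or if a joint passes its speed limit or range.

## Working session

There is one attempt and no reset: what is moved stays moved. The work goes in short steps, Python scripts to look and compute and a tool call to move; the robot and the scene stay as the last step left them, time stands still between calls to the robot, and variables do not carry over. Pictures are saved under pics/ and viewed, and the job is handed in when it is done.

Besides the shell and the picture viewer there is one more tool, called after "Call:" as a command line: name --argument value ..., lists and objects as JSON in quotes. play_rows: Moves the arm, as the interface text tells. Its arguments: {"type":"object","properties":{"deltas":{"type":"array","items":{"type":"number"}}},"required":["deltas"]}

```bash
ls; mkdir -p pics
python3 - <<'E'
from station import r, eyes
import cv2, numpy as np
s=r.sense()
for k,v in s.items(): print(k,np.round(v,4).tolist())
for n in ["scene","top","wrist"]:
    c=eyes.capture(n); cv2.imwrite(f"pics/{n}0.png",c["img"])
    np.save(f"pics/{n}0.npy",c,allow_pickle=True)
    print(n,{k:np.round(v,4).tolist() for k,v in c.items() if k!="img"})
E
```

```text
pics
time_s 0.0
joints [-51.8759, 22.0913, 0.3784, -0.0285, -68.4123, -14.818]
joint_velocities [-0.0799, 0.0639, 0.1093, -0.0144, -0.0046, -0.0387]
effort [0.0007, -39.0662, 18.7408, 4.2197, 0.0112, -0.0002]
tcp_pos [0.2471, -0.5734, 0.2214]
ee_rot [[0.9185, -0.001, -0.3955], [0.3955, 0.002, 0.9185], [-0.0001, -1.0, 0.0022]]
wrist_force [0.6455, 0.0322, 0.2028]
moment [-0.011, -0.0145, -0.0678]
gripper_width 0.9998
scene {'vfov': 51.1424, 'cx': 314.5919, 'cy': 202.8268, 'distortion': [-0.0456, 0.0, 0.0, 0.0, 0.0], 'R': [[-0.6209, 0.7839, -0.0011], [0.5512, 0.4357, -0.7116], [-0.5573, -0.4424, -0.7026]], 't': [0.3356, -0.2291, 1.415]}
top {'vfov': 57.7875, 'cx': 321.1465, 'cy': 195.1578, 'distortion': [-0.0364, 0.0, 0.0, 0.0, 0.0], 'R': [[-0.0214, -0.9994, -0.0264], [-0.9976, 0.0231, -0.0649], [0.0654, 0.0249, -0.9975]], 't': [0.0384, 0.5409, 0.9559]}
wrist {'vfov': 59.0843, 'cx': 318.7003, 'cy': 201.335, 'distortion': [-0.0387, 0.0, 0.0, 0.0, 0.0], 'tool_from_camera': [[-0.0006, 0.9699, 0.2434, -0.0654], [-0.0008, -0.2434, 0.9699, -0.1614], [1.0, 0.0004, 0.0009, -0.0007], [0.0, 0.0, 0.0, 1.0]]}
```

View pics/scene0.png

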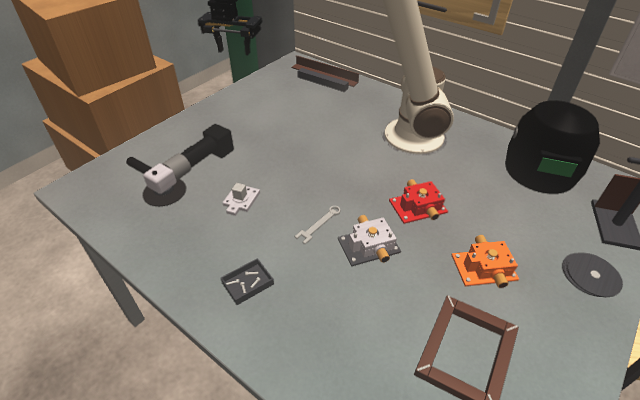

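View pics/top0.png

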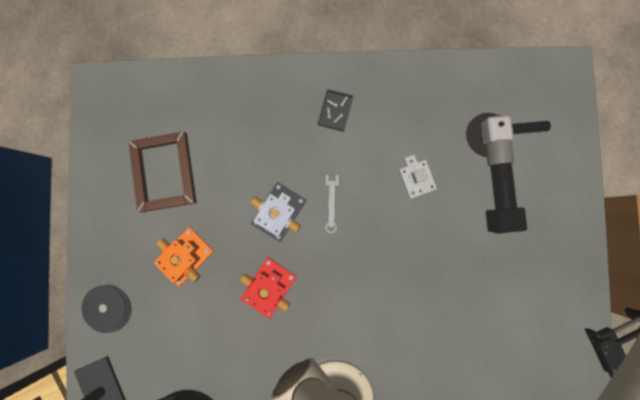

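View pics/wrist0.png

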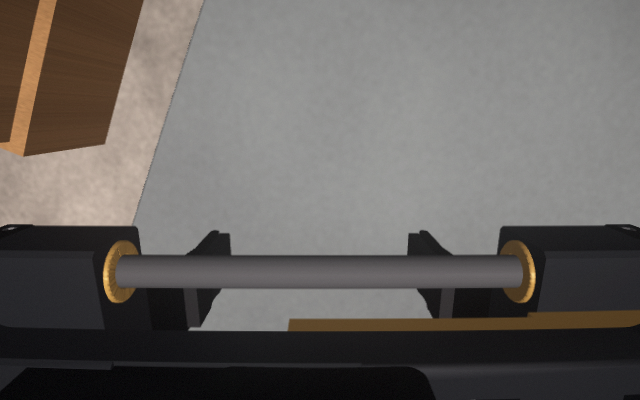

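The top view shows the grey body at about (277,211), the cover at about (418,177), and the wrench between them at about (332,203). The red and orange bodies are look-alikes. I'll enlarge both parts.

Run:
```python
import cv2, numpy as np
def crop(n,x0,y0,w,h,k,out):
    i=cv2.imread(f"pics/{n}0.png")[y0:y0+h,x0:x0+w]
    i=cv2.resize(i,None,fx=k,fy=k,interpolation=cv2.INTER_CUBIC)
    for j in range(0,w,10): cv2.putText(i,str(x0+j),(j*k,8),0,.3,(0,255,255),1); cv2.line(i,(j*k,10),(j*k,16),(0,255,255),1)
    for j in range(0,h,10): cv2.putText(i,str(y0+j),(0,j*k+4),0,.3,(0,255,255),1)
    return i
def pair(n,a,b,k,out):
    cv2.imwrite(out,np.hstack([crop(n,*a,k,0),crop(n,*b,k,0)]))
pair("top",(240,175,70,70),(390,145,60,70),6,"pics/c1.png")
pair("scene",(330,205,80,65),(210,170,60,65),5,"pics/c2.png")
```

```text
(no output)
```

View pics/c1.png

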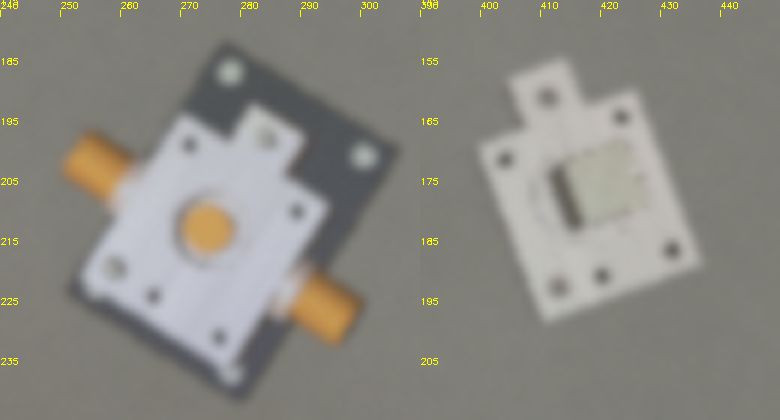

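View pics/c2.png

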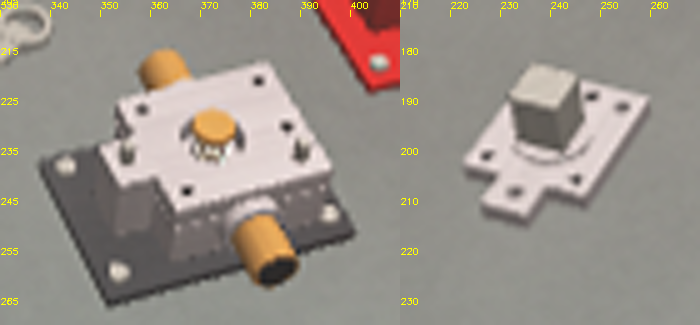

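```bash
cat > h.py <<'E'
import cv2, numpy as np
from scipy.optimize import least_squares
def K(c):
    f=200/np.tan(np.radians(c["vfov"])/2); return np.array([[f,0,c["cx"]],[0,f,c["cy"]],[0,0,1.]])
def proj(c,X,R=None,t=None):
    R=np.array(c["R"]) if R is None else R; t=np.array(c["t"]) if t is None else t
    return cv2.projectPoints(np.asarray(X,float).reshape(-1,3),cv2.Rodrigues(np.asarray(R,float))[0],np.asarray(t,float),K(c),np.array(c["distortion"],float))[0][:,0]
def wristRt(c,s):
    T=np.eye(4);T[:3,:3]=s["ee_rot"];T[:3,3]=s["tcp_pos"]
    W=np.linalg.inv(T@np.array(c["tool_from_camera"])); return W[:3,:3],W[:3,3]
def world(p,P):
    a=p[2];P=np.asarray(P,float)/1000
    return np.c_[p[0]+P[:,0]*np.cos(a)-P[:,1]*np.sin(a),p[1]+P[:,0]*np.sin(a)+P[:,1]*np.cos(a),P[:,2]]
def fit(obs,p0):  # obs: list of (c,R,t,pts3mm,pix)
    def f(p): return np.concatenate([(proj(c,world(p,P),R,t)-np.array(u)).ravel() for c,R,t,P,u in obs])
    s=least_squares(f,p0,loss="soft_l1",x_scale=[.01,.01,.1]); return s.x,s.fun if False else f(s.x).reshape(-1,2)
E
python3 - <<'E'
from h import *
top=np.load("pics/top0.npy",allow_pickle=True).item();sc=np.load("pics/scene0.npy",allow_pickle=True).item()
bt=([(0,0,60),(46,0,62),(-36,26,62),(36,38,50),(36,-38,50),(-48,-38,50),(-48,38,50),(56,14,50),(56,-14,50)],
 [(274.7,213.2),(284.3,197.8),(259.2,219.7),(270.5,193.8),(294.7,209.5),(278,236.7),(253.7,221.3),(282,192.2),(291,198)])
bs=([(0,0,60),(46,0,62),(-36,26,62),(-48,-38,50),(-48,38,50),(36,38,50),(56,14,50),(56,-14,50),(36,-38,50)],
 [(372.8,230),(355.2,233.6),(390.2,233),(383,217.6),(396.4,238.6),(365.6,247.4),(354.4,242.4),(349.6,234.6),(354,225.6)])
ct=([(46,0,12),(-36,26,12),(36,38,12),(36,-38,12),(-48,-38,12),(-48,38,12),(60,14,12),(60,-14,12)],
 [(411.3,161.2),(413.2,192.8),(400,169.2),(426.2,160),(436.7,189.2),(411,198.7),(404.7,157.8),(414.5,154.7)])
cs=([(46,0,12),(-36,26,12),(-48,38,12),(36,38,12),(36,-38,12),(60,14,12),(60,-14,12)],
 [(233,208.4),(254.4,191.2),(259.6,189.4),(247,211.4),(223,202),(235,214.4),(226.4,211)])
for n,t,s in (("body",bt,bs),("cover",ct,cs)):
  for o in ([(top,None,None,*t)],[(sc,None,None,*s)],[(top,None,None,*t),(sc,None,None,*s)]):
    best=min((fit(o,[.5,0,a]) for a in (0,1.5,3,-1.5)),key=lambda q:np.abs(q[1]).sum())
    p,e=best; print(n,np.round(p[:2]*1000,1),np.round(np.degrees(p[2]),2),np.abs(e).mean().round(2))
  print(np.round(e,1).tolist())
E
```

```text
body [495.1 145.5] -32.85 0.18
body [496.6 148.6] -32.19 0.27
body [495.5 147. ] 327.37 0.45
[[-0.5, -0.1], [-0.8, -0.0], [-1.0, 0.0], [-0.7, -0.0], [-0.2, -0.6], [-0.5, -0.1], [-0.9, -0.0], [-0.4, -0.2], [-0.3, -0.4], [-0.3, -0.7], [0.2, -0.2], [0.2, -0.3], [-0.0, -0.7], [-0.0, -0.4], [-0.6, -0.5], [-0.9, -0.7], [-0.5, -1.1], [-1.2, -0.8]]
cover [ 585. -235.] 18.35 0.17
cover [ 587.  -230.3] 18.77 0.48
cover [ 585.1 -233.7] 18.55 0.51
[[-0.3, -0.0], [-0.4, 0.0], [-0.8, 0.2], [-0.7, -0.1], [-0.1, -0.3], [-0.8, -0.2], [-0.3, 0.3], [-0.5, -0.1], [-0.4, -0.7], [-0.4, -0.4], [-0.0, -0.3], [-0.4, -2.8], [-0.8, 0.0], [-0.2, -2.0], [-0.7, -1.1]]
```

Both parts have one consistent pose across the two cameras: body about (0.495, 0.147) at yaw -32.6°, cover about (0.585, -0.234) at yaw 18.5°. I'll write a move planner, then hover over the body with tool x pointing along the body's -x, so the wrist camera can see dowel A.

```bash
cat >> h.py <<'E'
def plan(s,xyz,yaw,n,claw,cmd=None):
    R=np.array(s["ee_rot"]);p=np.array(s["tcp_pos"])
    y0=np.degrees(np.arctan2(R[1,0],R[0,0])); d=(yaw-y0+180)%360-180
    print("from",np.round(p*1000,1),"yaw",y0.round(2),"turn",d.round(2))
    st=(np.array(xyz)-p)*1000/n; out=[]
    for i in range(n):
        a=np.radians(y0+d*i/n)
        x=np.array([np.cos(a),np.sin(a),0]);z=np.array([-np.sin(a),np.cos(a),0])
        out+=[claw,round(float(st@x),1),round(float(-st[2]),1),round(float(st@z),1),round(float(-np.radians(d)/n),4)]
    for k in range(0,len(out),50): print(out[k:k+50])
E
python3 - <<'E'
from h import *; from station import r
b=np.array([.495,.1465]); y=147.4;x=np.array([np.cos(np.radians(y)),np.sin(np.radians(y))])
plan(r.sense(),[*(b+.05*x),.13],y,20,255)
E
```

```text
from [ 247.1 -573.6  221.7] yaw 23.3 turn 124.1
[255, 24.2, 4.6, 30.2, -0.1083, 255, 27.3, 4.6, 27.4, -0.1083, 255, 30.2, 4.6, 24.3, -0.1083, 255, 32.6, 4.6, 20.9, -0.1083, 255, 34.7, 4.6, 17.3, -0.1083, 255, 36.3, 4.6, 13.4, -0.1083, 255, 37.6, 4.6, 9.4, -0.1083, 255, 38.4, 4.6, 5.3, -0.1083, 255, 38.7, 4.6, 1.1, -0.1083, 255, 38.6, 4.6, -3.1, -0.1083]
[255, 38.1, 4.6, -7.2, -0.1083, 255, 37.1, 4.6, -11.3, -0.1083, 255, 35.6, 4.6, -15.2, -0.1083, 255, 33.8, 4.6, -19.0, -0.1083, 255, 31.5, 4.6, -22.5, -0.1083, 255, 28.9, 4.6, -25.8, -0.1083, 255, 25.9, 4.6, -28.8, -0.1083, 255, 22.7, 4.6, -31.4, -0.1083, 255, 19.1, 4.6, -33.7, -0.1083, 255, 15.4, 4.6, -35.6, -0.1083]
```

Call:
play_rows --deltas '[255, 24, 4, 30, -0.108, 255, 27, 4, 27, -0.108, 255, 30, 4, 24, -0.108, 255, 33, 4, 21, -0.108, 255, 35, 4, 17, -0.108, 255, 36, 4, 13, -0.108, 255, 38, 4, 9, -0.108, 255, 38, 4, 5, -0.108, 255, 39, 4, 1, -0.108, 255, 39, 4, -3, -0.108]'

```text
time_s: 1.15
tcp_pos: [0.3522, -0.2001, 0.1824]
ee_rot: [[0.08, 0.0, -0.997], [0.997, 0.0, 0.08], [0.0, -1.0, -0.0]]
wrist_force: [1.0, -0.7, 0.3]
gripper_width: 0.173
```

Call:
play_rows --deltas '[255, 38, 5, -7, -0.108, 255, 37, 5, -11, -0.108, 255, 36, 5, -15, -0.108, 255, 34, 5, -19, -0.108, 255, 31, 5, -22, -0.108, 255, 29, 5, -26, -0.108, 255, 26, 5, -29, -0.108, 255, 23, 5, -31, -0.108, 255, 19, 5, -34, -0.108, 255, 15, 5, -36, -0.108]'

```text
time_s: 2.15
tcp_pos: [0.4561, 0.1734, 0.1323]
ee_rot: [[-0.842, -0.0, -0.54], [0.54, -0.0, -0.842], [0.0, -1.0, 0.0]]
wrist_force: [1.6, -0.4, -0.9]
gripper_width: 0.001
```

Run:
```python
from h import *; from station import r,eyes
b=np.array([.495,.1465]); y=147.4;x=np.array([np.cos(np.radians(y)),np.sin(np.radians(y))])
plan(r.sense(),[*(b+.05*x),.13],y,2,255)
```

```text
from [456.1 173.4 132.3] yaw 147.35 turn 0.05
[255, 1.4, 1.1, 0.9, -0.0005, 255, 1.4, 1.1, 0.9, -0.0005]
```

```bash
cat > snap.py <<'E'
import sys; from h import *; from station import r,eyes
n=sys.argv[1]
if len(sys.argv)>2:
    for _ in range(int(sys.argv[2])): eyes.capture("wrist")
s=r.sense(); c=eyes.capture("wrist"); c["s"]=s
np.save(f"pics/{n}.npy",c,allow_pickle=True); cv2.imwrite(f"pics/{n}.png",c["img"])
print(np.round(s["tcp_pos"],4),np.round(s["wrist_force"],1),np.abs(s["joint_velocities"]).max().round(2),s["time_s"])
E
python3 snap.py w1 4
```

```text
[0.4557 0.1723 0.1319] [-0.1 -0.5 -0.2] 1.45 2.35
```

View pics/w1.png

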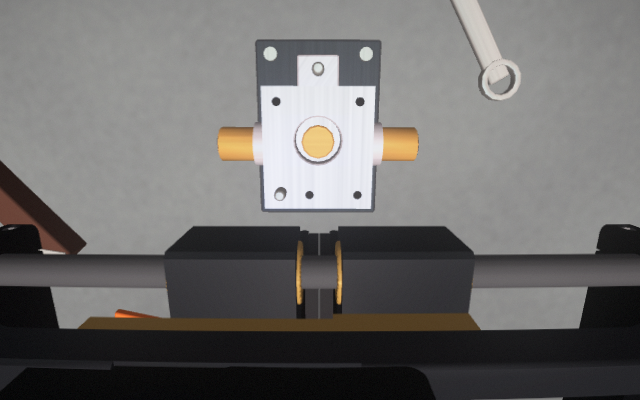

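The body is fully in view: plunger at about (318,141), dowel A at (318,68), dowel B at (280,193), nose up. I'll enlarge for sub-pixel readings.

```bash
cat > crop.py <<'E'
import cv2,sys
n,x0,y0,w,h,k,out=sys.argv[1],*map(int,sys.argv[2:7]),sys.argv[7]
i=cv2.imread(f"pics/{n}.png")[y0:y0+h,x0:x0+w]; i=cv2.resize(i,None,fx=k,fy=k,interpolation=cv2.INTER_CUBIC)
for j in range(0,w,10): cv2.putText(i,str(x0+j),(j*k,8),0,.3,(0,0,255),1); cv2.line(i,(j*k,10),(j*k,16),(0,0,255),1)
for j in range(0,h,10): cv2.putText(i,str(y0+j),(0,j*k+4),0,.3,(0,0,255),1); cv2.line(i,(20,j*k),(26,j*k),(0,0,255),1)
cv2.imwrite(f"pics/{out}.png",i)
E
python3 crop.py w1 250 45 140 85 5 w1a; python3 crop.py w1 250 115 140 100 5 w1b
```

```text
(no output)
```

View pics/w1a.png

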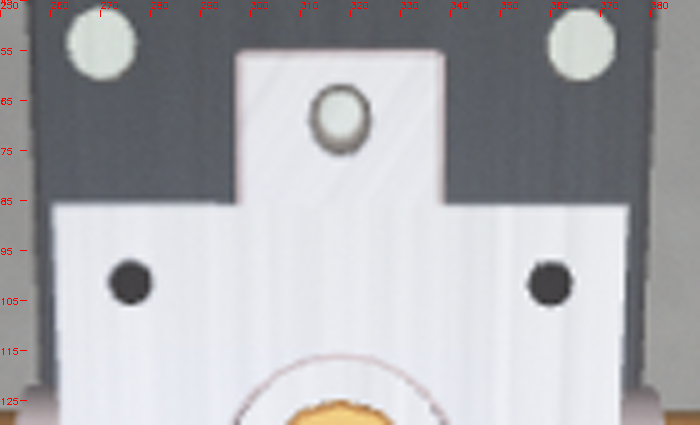

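View pics/w1b.png

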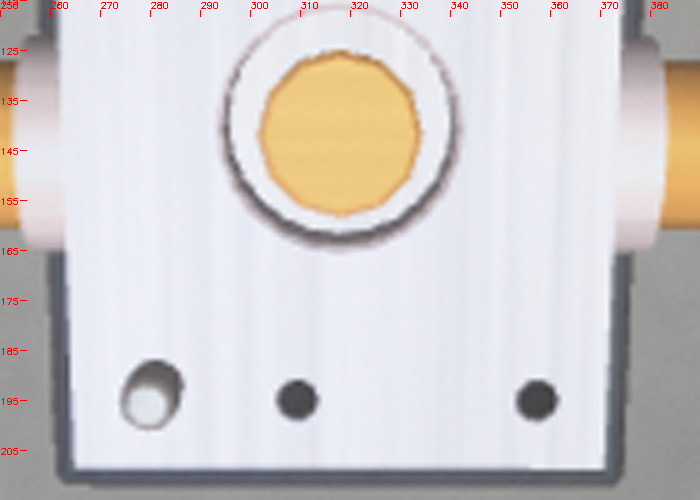

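Run:
```python
from h import *
c=np.load("pics/w1.npy",allow_pickle=True).item();R,t=wristRt(c,c["s"])
P=[(0,0,60),(46,0,62),(-36,26,62),(36,38,50),(36,-38,50),(56,14,50),(56,-14,50),(-48,38,50),(-48,-38,50)]
u=[(317.7,141.3),(317.8,67.6),(279,196),(260,85.4),(375.2,85.6),(297,54.8),(338.2,54.8),(263.8,208.2),(370.6,208.2)]
for sel in (range(9),range(3),range(3,9)):
    p,e=fit([(c,R,t,[P[i] for i in sel],[u[i] for i in sel])],[.495,.147,-.57])
    print(np.round(p[:2]*1000,2),np.degrees(p[2]).round(2)); print(np.round(e,1).tolist())
```

```text
[496.92 146.78] -33.01
[[-0.2, 0.6], [-0.1, -0.1], [-0.2, 0.1], [0.1, 0.2], [0.0, 0.4], [-0.9, -1.3], [1.2, -1.2], [0.5, 0.3], [-0.1, 0.5]]
[496.96 146.63] -32.96
[[-0.0, 0.5], [-0.0, -0.3], [0.0, -0.1]]
[496.89 146.9 ] -33.02
[[-0.1, 0.4], [-0.1, 0.5], [-1.0, -1.2], [1.0, -1.0], [0.4, 0.4], [-0.2, 0.6]]
```

The body by wrist camera is at (496.9, 146.7) mm, yaw -33.0°. Next is the plunger check.

Run:
```python
from h import *; from station import r
plan(r.sense(),[.4969,.1467,.066],147.0,8,255)
```

```text
from [455.5 171.5 132.1] yaw 147.05 turn -0.05
[255, -6.0, 8.3, -0.2, 0.0001, 255, -6.0, 8.3, -0.2, 0.0001, 255, -6.0, 8.3, -0.2, 0.0001, 255, -6.0, 8.3, -0.2, 0.0001, 255, -6.0, 8.3, -0.2, 0.0001, 255, -6.0, 8.3, -0.2, 0.0001, 255, -6.0, 8.3, -0.2, 0.0001, 255, -6.0, 8.3, -0.2, 0.0001]
```

Call:
play_rows --deltas '[255, -8, 5, -0.2, 0, 255, -8, 7, -0.2, 0, 255, -7, 9, -0.2, 0, 255, -7, 9, -0.2, 0, 255, -6, 9, -0.2, 0, 255, -6, 9, -0.2, 0, 255, -4, 9, -0.2, 0, 255, -2, 9, -0.2, 0, 255, 0, 0, 0, 0, 255, 0, 0, 0, 0]'

```text
time_s: 3.4
tcp_pos: [0.4972, 0.1471, 0.0664]
ee_rot: [[-0.839, -0.0, -0.543], [0.543, -0.0, -0.839], [0.0, -1.0, 0.0]]
wrist_force: [-1.3, -0.0, 0.1]
gripper_width: 0.005
```

Call:
play_rows --deltas '[255, 0, 2, 0, 0, 255, 0, 2, 0, 0, 255, 0, 2, 0, 0, 255, 0, 2, 0, 0, 255, 0, 2, 0, 0, 255, 0, 1.5, 0, 0, 255, 0, 1, 0, 0, 255, 0, 1, 0, 0, 255, 0, 0, 0, 0, 255, 0, 0, 0, 0]'

```text
time_s: 4.4
tcp_pos: [0.4973, 0.1473, 0.0543]
ee_rot: [[-0.84, 0.001, -0.543], [0.543, 0.0, -0.84], [-0.0, -1.0, -0.0]]
wrist_force: [-3.9, 0.5, 8.6]
gripper_width: 0.007
```

Call:
play_rows --deltas '[255, 0, 0.5, 0, 0, 255, 0, 0.5, 0, 0, 255, 0, 0.5, 0, 0, 255, 0, 0.5, 0, 0, 255, 0, 0.5, 0, 0, 255, 0, 0.5, 0, 0, 255, 0, 0.5, 0, 0, 255, 0, 0.5, 0, 0, 255, 0, 0, 0, 0, 255, 0, 0, 0, 0]'

```text
time_s: 5.4
tcp_pos: [0.4974, 0.1472, 0.0523]
ee_rot: [[-0.84, 0.001, -0.542], [0.542, -0.0, -0.84], [-0.001, -1.0, -0.0]]
wrist_force: [-9.2, -0.2, 20.8]
gripper_width: 0.004
```

It reached the stop: z held at 52.3 mm while the force climbed to 20.8 N, well past the spring's 10 N. Now release and look from the earlier viewpoint.

Call:
play_rows --deltas '[255, 0, -2, 0, 0, 255, 0, -3, 0, 0, 255, 0, -4, 0, 0, 255, 0, -7, 0, 0, 255, 6, -9, 0, 0, 255, 8, -12, 0, 0, 255, 10, -14, 0, 0, 255, 10, -13, 0, 0, 255, 8, -10, 0, 0, 255, 6, -8, 0, 0]'

```text
time_s: 6.4
tcp_pos: [0.4564, 0.1739, 0.1324]
ee_rot: [[-0.84, 0.001, -0.543], [0.543, 0.001, -0.84], [-0.0, -1.0, -0.001]]
wrist_force: [-0.9, -0.4, -0.5]
gripper_width: 0.005
```

```bash
python3 snap.py w2 3;python3 crop.py w2 250 45 140 90 5 w2a; python3 crop.py w2 250 120 140 100 5 w2b
```

```text
[0.4568 0.1736 0.1317] [ 0.1 -0.6  0. ] 1.36 6.55
```

View pics/w2a.png

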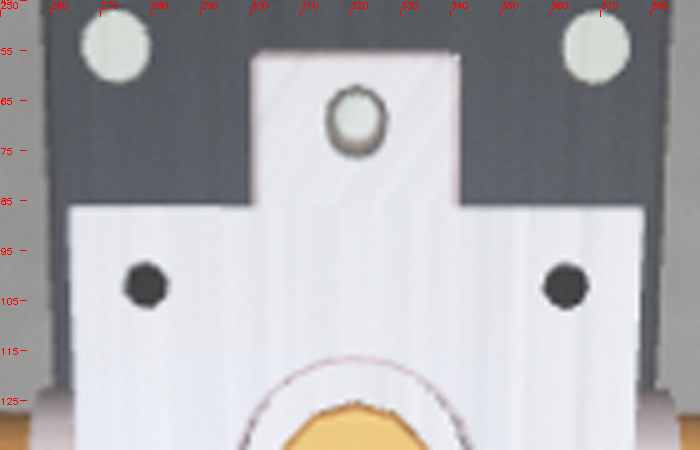

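View pics/w2b.png

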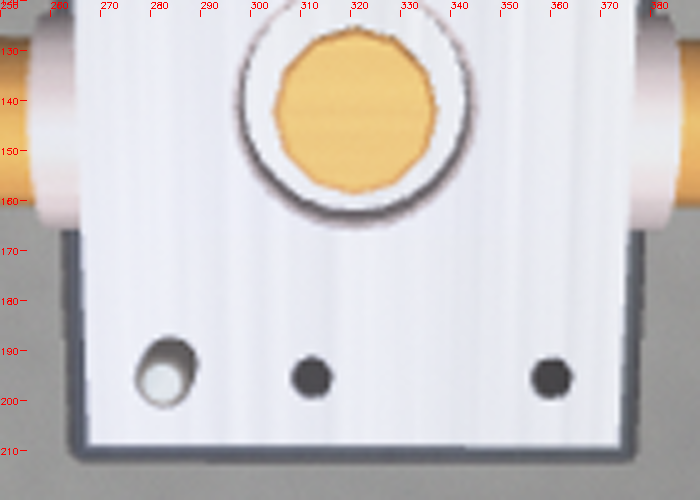

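Run:
```python
from h import *
from station import r
c=np.load("pics/w2.npy",allow_pickle=True).item();R,t=wristRt(c,c["s"])
P=[(0,0,60),(46,0,62),(-36,26,62),(36,38,50),(36,-38,50),(-48,38,50),(-48,-38,50)]
u=[(320.7,141.6),(320.8,67.8),(282,196.2),(263.4,85.8),(378.2,86.0),(267,208.6),(373.8,208.6)]
for sel in (range(7),range(3)):
    p,e=fit([(c,R,t,[P[i] for i in sel],[u[i] for i in sel])],[.495,.147,-.57])
    print(np.round(p[:2]*1000,2),np.degrees(p[2]).round(2)); print(np.round(e,1).tolist())
b=np.array([.5855,-.234]); y=198.5;x=np.array([np.cos(np.radians(y)),np.sin(np.radians(y))])
plan(r.sense(),[*(b+.05*x),.13],y,20,0)
```

```text
[497.14 146.59] -32.91
[[-0.0, 0.4], [0.1, -0.3], [-0.1, -0.0], [-0.3, -0.0], [0.2, -0.1], [0.3, 0.0], [-0.2, 0.2]]
[497.14 146.58] -32.86
[[-0.0, 0.4], [0.0, -0.3], [0.0, -0.0]]
from [456.8 173.3 131.1] yaw 147.09 turn 51.41
[0, -14.9, 0.1, 15.6, -0.0449, 0, -14.2, 0.1, 16.2, -0.0449, 0, -13.5, 0.1, 16.8, -0.0449, 0, -12.7, 0.1, 17.4, -0.0449, 0, -11.9, 0.1, 18.0, -0.0449, 0, -11.1, 0.1, 18.5, -0.0449, 0, -10.2, 0.1, 19.0, -0.0449, 0, -9.4, 0.1, 19.4, -0.0449, 0, -8.5, 0.1, 19.8, -0.0449, 0, -7.6, 0.1, 20.2, -0.0449]
[0, -6.7, 0.1, 20.5, -0.0449, 0, -5.8, 0.1, 20.8, -0.0449, 0, -4.8, 0.1, 21.0, -0.0449, 0, -3.9, 0.1, 21.2, -0.0449, 0, -2.9, 0.1, 21.3, -0.0449, 0, -2.0, 0.1, 21.5, -0.0449, 0, -1.0, 0.1, 21.5, -0.0449, 0, -0.0, 0.1, 21.5, -0.0449, 0, 0.9, 0.1, 21.5, -0.0449, 0, 1.9, 0.1, 21.5, -0.0449]
```

The plunger head is back fully up: same size, and it fits z=60 to 0.4 px. The body refits to (497.1, 146.6), -32.9°. Now to the cover.

Call:
play_rows --deltas '[0, -15, 0, 16, -0.045, 0, -14, 0, 16, -0.045, 0, -14, 0, 17, -0.045, 0, -13, 0, 17, -0.045, 0, -12, 0, 18, -0.045, 0, -11, 0, 18, -0.045, 0, -10, 0, 19, -0.045, 0, -9, 0, 19, -0.045, 0, -8, 0, 20, -0.045, 0, -8, 0, 20, -0.045]'

```text
time_s: 7.6
tcp_pos: [0.4976, -0.0391, 0.1301]
ee_rot: [[-0.992, -0.002, -0.123], [0.123, -0.0, -0.992], [0.002, -1.0, 0.001]]
wrist_force: [-0.5, 0.1, 0.1]
gripper_width: 0.832
```

Call:
play_rows --deltas '[0, -7, 0, 21, -0.045, 0, -6, 0, 21, -0.045, 0, -5, 0, 21, -0.045, 0, -4, 0, 21, -0.045, 0, -3, 0, 21, -0.045, 0, -2, 0, 21, -0.045, 0, -1, 0, 22, -0.045, 0, 0, 0, 21, -0.045, 0, 1, 0, 22, -0.045, 0, 2, 0, 21, -0.045]'

```text
time_s: 8.6
tcp_pos: [0.539, -0.2504, 0.1298]
ee_rot: [[-0.947, -0.002, 0.32], [-0.32, 0.0, -0.947], [0.002, -1.0, -0.001]]
wrist_force: [0.1, 0.7, -0.3]
gripper_width: 1.0
```

```bash
python3 snap.py w3 4
```

```text
[ 0.5388 -0.2495  0.1299] [-0.6 -0.3 -0. ] 1.29 8.8
```

View pics/w3.png

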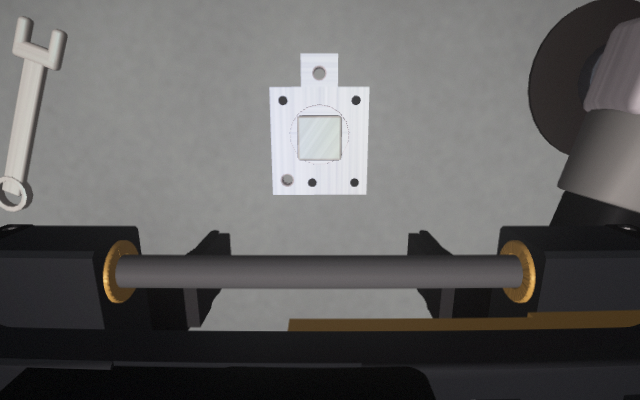

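The cover lies nose up in the image: plug top at about (320,138), hole A at (319,73), hole B at (288,180). The grinder is at the right, outside the jaw path.

```bash
python3 crop.py w3 260 45 120 80 6 w3a; python3 crop.py w3 260 110 120 95 6 w3b
```

```text
(no output)
```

View pics/w3a.png

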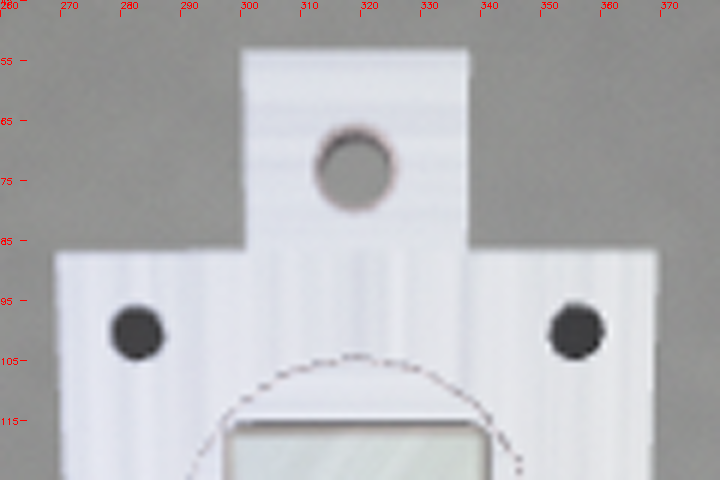

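View pics/w3b.png

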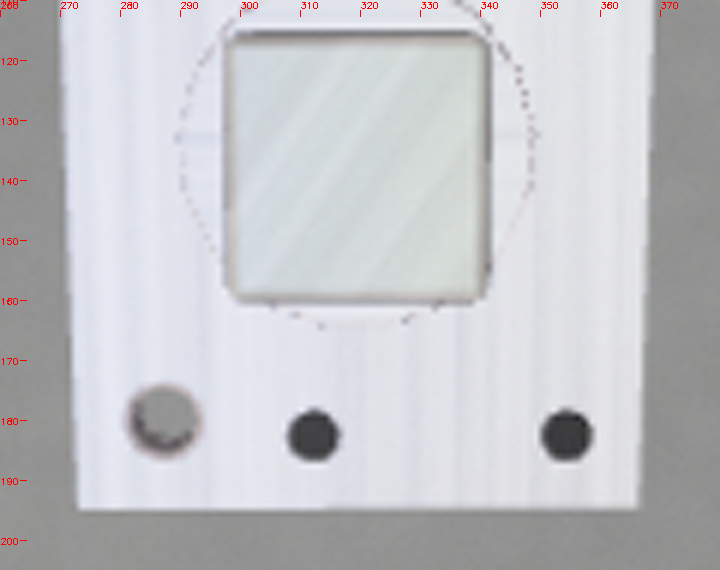

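Run:
```python
from h import *
from station import r
c=np.load("pics/w3.npy",allow_pickle=True).item();R,t=wristRt(c,c["s"])
P=[(0,0,52),(46,0,12),(-36,26,12),(36,38,12),(36,-38,12),(60,14,12),(60,-14,12),(-48,38,12),(-48,-38,12)]
u=[(319.3,137.6),(318.8,72.6),(286.9,179.75),(268.7,86.2),(369.1,86.1),(299.75,52.6),(337.75,52.6),(272.4,194.4),(365.9,194.25)]
p,e=fit([(c,R,t,P,u)],[.585,-.234,.3])
print(np.round(p[:2]*1000,2),np.degrees(p[2]).round(2)); print(np.round(e,1).tolist())
y=np.degrees(p[2])+180
plan(r.sense(),[p[0],p[1],.07],y,6,0)
```

```text
[ 586.84 -233.92] 18.71
[[-0.3, 0.4], [0.1, -0.3], [-0.1, 0.0], [0.1, 0.2], [0.0, -0.0], [0.2, -0.0], [-0.1, -0.1], [0.0, -0.0], [0.1, -0.1]]
from [ 538.9 -248.9  130.2] yaw -161.43 turn 0.13
[0, -8.4, 10.0, 0.2, -0.0004, 0, -8.4, 10.0, 0.2, -0.0004, 0, -8.4, 10.0, 0.2, -0.0004, 0, -8.4, 10.0, 0.2, -0.0004, 0, -8.4, 10.0, 0.2, -0.0004, 0, -8.4, 10.0, 0.2, -0.0004]
```

Call:
play_rows --deltas '[0, -9, 8, 0.2, 0, 0, -9, 10, 0.2, 0, 0, -9, 12, 0.2, 0, 0, -9, 12, 0.2, 0, 0, -8, 10, 0.2, 0, 0, -6, 8, 0.2, -0.002, 0, 0, 0, 0, 0, 0, 0, 0, 0, 0, 0, 0, 0, 0, 0, 0, 0, 0, 0, 0]'

```text
time_s: 9.85
tcp_pos: [0.5873, -0.2345, 0.0718]
ee_rot: [[-0.947, 0.001, 0.321], [-0.321, -0.0, -0.947], [-0.001, -1.0, 0.001]]
wrist_force: [-0.5, -0.4, -1.0]
gripper_width: 1.002
```

Run:
```python
from h import *
from station import r
plan(r.sense(),[.58684,-.23392,.0185],198.71,8,0)
```

```text
from [ 587.3 -234.5   71.8] yaw -161.27 turn -0.02
[0, 0.0, 6.7, -0.1, 0.0001, 0, 0.0, 6.7, -0.1, 0.0001, 0, 0.0, 6.7, -0.1, 0.0001, 0, 0.0, 6.7, -0.1, 0.0001, 0, 0.0, 6.7, -0.1, 0.0001, 0, 0.0, 6.7, -0.1, 0.0001, 0, 0.0, 6.7, -0.1, 0.0001, 0, 0.0, 6.7, -0.1, 0.0001]
```

Call:
play_rows --deltas '[0, 0, 6, -0.1, 0, 0, 0, 8, -0.1, 0, 0, 0, 8, -0.1, 0, 0, 0, 8, -0.1, 0, 0, 0, 8, -0.1, 0, 0, 0, 8, -0.1, 0, 0, 0, 5, -0.1, 0, 0, 0, 2, -0.1, 0, 0, 0, 0, 0, 0, 0, 0, 0, 0, 0]'

```text
time_s: 10.85
tcp_pos: [0.5872, -0.2336, 0.0184]
ee_rot: [[-0.947, 0.001, 0.322], [-0.322, -0.0, -0.947], [-0.001, -1.0, 0.0]]
wrist_force: [0.4, 1.3, 0.4]
gripper_width: 1.0
```

Call:
play_rows --deltas '[90, 0, 0, 0, 0, 120, 0, 0, 0, 0, 140, 0, 0, 0, 0, 160, 0, 0, 0, 0, 180, 0, 0, 0, 0, 200, 0, 0, 0, 0, 255, 0, 0, 0, 0, 255, 0, 0, 0, 0, 255, 0, 0, 0, 0, 255, 0, 0, 0, 0]'

```text
time_s: 11.85
tcp_pos: [0.5869, -0.2335, 0.018]
ee_rot: [[-0.947, -0.0, 0.321], [-0.321, -0.0, -0.947], [0.0, -1.0, -0.0]]
wrist_force: [-0.6, -1.0, -0.6]
gripper_width: 0.343
```

Gripped: the opening is 29.8 mm, which matches the plug. Lift and check the cover in hand.

Call:
play_rows --deltas '[255, 0, -4, 0, 0, 255, 0, -8, 0, 0, 255, 0, -14, 0, 0, 255, 0, -18, 0, 0, 255, 0, -20, 0, 0, 255, 0, -20, 0, 0, 255, 0, -18, 0, 0, 255, 0, -12, 0, 0, 255, 0, -8, 0, 0, 255, 0, 0, 0, 0]'

```text
time_s: 12.85
tcp_pos: [0.5875, -0.2337, 0.1415]
ee_rot: [[-0.947, 0.002, 0.321], [-0.321, -0.0, -0.947], [-0.002, -1.0, 0.001]]
wrist_force: [0.3, 0.2, -2.8]
gripper_width: 0.343
```

```bash
python3 snap.py w4 3
python3 - <<'E'
from h import *; from station import r
y=147.1;x=np.array([np.cos(np.radians(y)),np.sin(np.radians(y))])
plan(r.sense(),[.4971,.1466,.14],y,20,255)
E
```

```text
[ 0.5862 -0.2333  0.139 ] [-0.4 -0.9 -2.1] 0.46 13.0
from [ 586.2 -233.4  138.8] yaw -161.27 turn -51.63
[255, -1.9, -0.1, -19.4, 0.0451, 255, -1.0, -0.1, -19.5, 0.0451, 255, -0.1, -0.1, -19.5, 0.0451, 255, 0.8, -0.1, -19.5, 0.0451, 255, 1.6, -0.1, -19.4, 0.0451, 255, 2.5, -0.1, -19.4, 0.0451, 255, 3.4, -0.1, -19.2, 0.0451, 255, 4.2, -0.1, -19.0, 0.0451, 255, 5.1, -0.1, -18.8, 0.0451, 255, 5.9, -0.1, -18.6, 0.0451]
[255, 6.8, -0.1, -18.3, 0.0451, 255, 7.6, -0.1, -18.0, 0.0451, 255, 8.4, -0.1, -17.6, 0.0451, 255, 9.2, -0.1, -17.2, 0.0451, 255, 9.9, -0.1, -16.8, 0.0451, 255, 10.7, -0.1, -16.3, 0.0451, 255, 11.4, -0.1, -15.8, 0.0451, 255, 12.1, -0.1, -15.3, 0.0451, 255, 12.8, -0.1, -14.7, 0.0451, 255, 13.4, -0.1, -14.2, 0.0451]
```

View pics/w4.png

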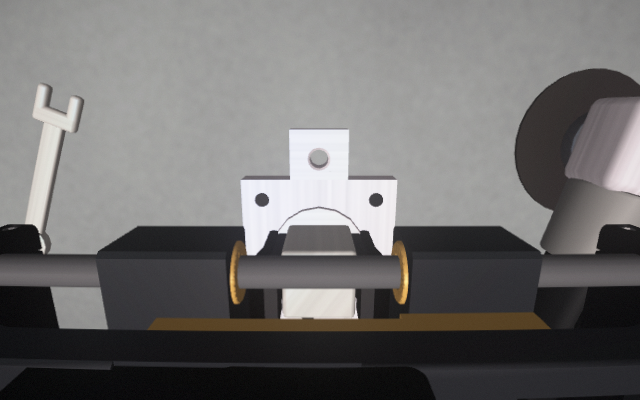

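The cover is held level. Hole A is at (319,158), and the nose and both front corners are visible. I'll measure its pose in the hand.

```bash
python3 crop.py w4 230 115 180 130 4 w4a
```

```text
(no output)
```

View pics/w4a.png

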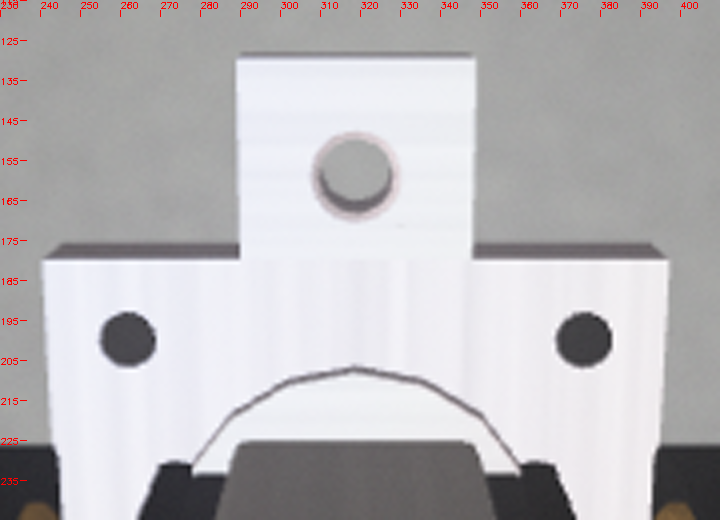

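```bash
cat > inhand.py <<'E'
from h import *
from scipy.spatial.transform import Rotation as Ro
A=np.array([[-1,0,0],[0,0,-1],[0,-1,0]]).T  # columns: cover x,y,z in tool
A=np.c_[[-1,0,0],[0,0,-1],[0,-1,0]].astype(float)
def inhand(c,P,u,dof):
    W=np.linalg.inv(np.array(c["tool_from_camera"]))
    def X(q): # q: tool x,y,z mm of cover origin ; rot about cover z,y,x deg
        full=np.zeros(6); full[[1]]=18; full[dof]=q
        R=A@Ro.from_euler("zyx",full[3:],degrees=True).as_matrix()
        return (np.array(P)@R.T+full[:3])/1000
    f=lambda q:(proj(c,X(q),W[:3,:3],W[:3,3])-np.array(u)).ravel()
    q0=np.zeros(6);q0[1]=18
    s=least_squares(f,q0[dof],x_scale=1.); return s.x,s.fun.reshape(-1,2)
E
python3 - <<'E'
from inhand import *
c=np.load("pics/w4.npy",allow_pickle=True).item()
P=[(46,0,12),(36,38,12),(36,-38,12),(60,14,12),(60,-14,12),(36,38,0),(36,-38,0)]
u=[(318.4,158.6),(240.4,179.4),(396.9,179.4),(288.9,129.1),(348.4,129.1),(245.1,175.4),(393.4,175.4)]
for dof in ([0,2],[0,2,3],[0,1,2,3],[0,1,2,3,4]):
    q,e=inhand(c,P,u,dof); print(dof,np.round(q,2)); print(np.round(e,1).tolist())
E
```

```text
[0, 2] [0.21 0.52]
[[0.4, 0.2], [-0.3, 0.1], [0.6, 0.3], [-0.1, -0.2], [0.4, -0.2], [0.0, -0.2], [-0.9, -0.0]]
[0, 2, 3] [0.21 0.59 0.09]
[[0.4, 0.2], [-0.3, 0.3], [0.6, 0.1], [-0.2, -0.2], [0.4, -0.2], [0.0, -0.0], [-0.9, -0.1]]
[0, 1, 2, 3] [ 0.24 18.27  0.59  0.09]
[[0.4, 0.2], [-0.2, 0.2], [0.5, 0.1], [-0.2, -0.1], [0.3, -0.2], [0.1, -0.1], [-1.0, -0.2]]
[0, 1, 2, 3, 4] [ 0.31 18.04  0.59  0.09  0.39]
[[0.4, 0.2], [-0.2, 0.2], [0.5, 0.1], [-0.1, -0.2], [0.3, -0.2], [0.2, 0.1], [-1.0, -0.1]]
```

In the hand the cover sits at tool offset (+0.25, +0.5) mm as the camera sees it, with yaw error about 0. Using the same camera for both parts, the TCP target over the body is (497.6, 146.9) mm.

Call:
play_rows --deltas '[255, -2, 0, -14, 0.045, 255, -1, 0, -18, 0.045, 255, 0, 0, -20, 0.045, 255, 1, 0, -20, 0.045, 255, 2, 0, -20, 0.045, 255, 2, 0, -20, 0.045, 255, 3, 0, -20, 0.045, 255, 4, 0, -20, 0.045, 255, 5, 0, -19, 0.045, 255, 6, 0, -19, 0.045]'

```text
time_s: 14.05
tcp_pos: [0.544, -0.045, 0.1392]
ee_rot: [[-0.992, -0.002, -0.124], [0.124, -0.0, -0.992], [0.002, -1.0, 0.001]]
wrist_force: [-0.2, 0.8, -3.6]
gripper_width: 0.343
```

Call:
play_rows --deltas '[255, 7, 0, -19, 0.045, 255, 8, 0, -18, 0.045, 255, 8, 0, -18, 0.045, 255, 9, 0, -18, 0.045, 255, 10, 0, -17, 0.045, 255, 11, 0, -17, 0.045, 255, 11, 0, -16, 0.045, 255, 12, 0, -15, 0.045, 255, 12, 0, -12, 0.045, 255, 10, 0, -9, 0.045]'

```text
time_s: 15.05
tcp_pos: [0.4996, 0.1384, 0.1393]
ee_rot: [[-0.84, -0.001, -0.543], [0.543, -0.001, -0.84], [0.001, -1.0, 0.001]]
wrist_force: [0.5, -0.7, -2.5]
gripper_width: 0.338
```

Run:
```python
from h import *; from station import r
plan(r.sense(),[.4976,.1469,.092],147.1,6,255)
```

```text
from [499.6 138.4 139.3] yaw 147.11 turn -0.01
[255, 1.0, 7.9, -1.0, 0.0, 255, 1.0, 7.9, -1.0, 0.0, 255, 1.0, 7.9, -1.0, 0.0, 255, 1.0, 7.9, -1.0, 0.0, 255, 1.0, 7.9, -1.0, 0.0, 255, 1.0, 7.9, -1.0, 0.0]
```

Call:
play_rows --deltas '[255, 1, 5, -1, 0, 255, 1, 8, -1, 0, 255, 1, 9, -1, 0, 255, 1, 9, -1, 0, 255, 1, 9, -1, 0, 255, 1, 7, -1, 0, 255, 0, 0, 0, 0, 255, 0, 0, 0, 0, 255, 0, 0, 0, 0, 255, 0, 0, 0, 0]'

```text
time_s: 16.05
tcp_pos: [0.4987, 0.1461, 0.0936]
ee_rot: [[-0.84, 0.001, -0.542], [0.542, 0.001, -0.84], [-0.001, -1.0, -0.001]]
wrist_force: [-0.1, -1.0, -3.1]
gripper_width: 0.343
```

```bash
python3 snap.py w5; python3 crop.py w5 230 115 180 130 4 w5a;  python3 - <<'E'
from h import *; from station import r
plan(r.sense(),[.4976,.1469,.092],147.1,2,255)
E
```

```text
[0.4987 0.1461 0.0936] [-0.1 -1.  -3.1] 0.2 16.05
from [498.7 146.1  93.5] yaw 147.18 turn -0.08
[255, 0.7, 0.7, -0.1, 0.0007, 255, 0.7, 0.7, -0.1, 0.0007]
```

View pics/w5a.png

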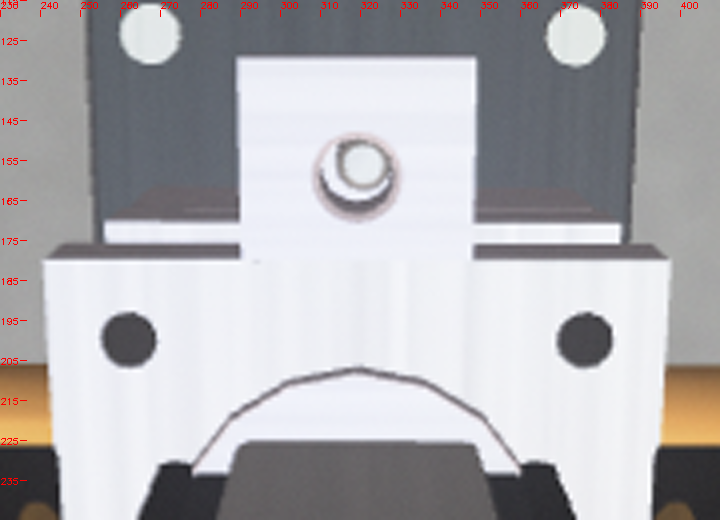

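Run:
```python
from inhand import *
c=np.load("pics/w5.npy",allow_pickle=True).item(); W=np.linalg.inv(c["tool_from_camera"])
s=c["s"]; z=s["tcp_pos"][2]*1000
# cover in hand again
P=[(46,0,12),(36,38,12),(36,-38,12),(60,14,12),(60,-14,12)]
u=[(318.4,158.6),(240.7,179.4),(396.9,179.4),(289.1,129.1),(348.6,129.1)]
q,e=inhand(c,P,u,[0,2,3]);print(np.round(q,2),np.round(e,1).tolist())
def pt(a,b):return proj(c,np.array([[q[0]-46+a,z-62,q[1]+b]])/1000,W[:3,:3],W[:3,3])[0]
m=np.array([320.4,155.6])
d=least_squares(lambda v:pt(*v)-m,[0,0]).x; print("expected",pt(0,0),"dowel A minus hole A in tool x,z mm",d.round(2))
# body measured -> where are face front corners (36,±38,50): row of visible white face front edge
R,t=wristRt(c,s)
for b in ([.49714,.14659,np.radians(-32.91)],):
    print(proj(c,world(b,[(46,0,62),(36,38,50),(36,-38,50),(0,0,0)][:3]),R,t).round(1).tolist())
```

```text
[ 0.14 -0.3   0.02] [[0.3, 0.2], [-0.7, 0.2], [0.5, 0.2], [-0.4, -0.2], [0.2, -0.2]]
expected [318.77598817 152.83883601] dowel A minus hole A in tool x,z mm [1.51 0.89]
[[320.4, 155.5], [255.5, 170.0], [385.0, 170.4]]
```

Run:
```python
from inhand import *
for n in ["wrist0","w1","w3","w4","w5"]:
    c=np.load(f"pics/{n}.npy",allow_pickle=True).item(); print(np.round(c["tool_from_camera"],5)[:3].tolist(),c["cx"])
P=[(46,0,12),(36,38,12),(36,-38,12),(60,14,12),(60,-14,12)]
u=[(318.4,158.6),(240.7,179.4),(396.9,179.4),(289.1,129.1),(348.6,129.1)]
u4=[(318.4,158.6),(240.4,179.4),(396.9,179.4),(288.9,129.1),(348.4,129.1)]
for n in("w4","w5"):
    c=np.load(f"pics/{n}.npy",allow_pickle=True).item()
    for uu in(u,u4):
        q,e=inhand(c,P,uu,[0,2,3]);print(n,np.round(q,2),np.abs(e).mean())
```

```text
[[-0.00062, 0.96992, 0.24342, -0.06537], [-0.00082, -0.24342, 0.96992, -0.16144], [1.0, 0.0004, 0.00095, -0.00068]] 318.7003004031591
[[-0.00062, 0.9696, 0.24469, -0.06728], [0.00012, -0.24469, 0.9696, -0.16144], [1.0, 0.00064, 4e-05, -0.00034]] 318.7003004031591
[[-0.00062, 0.96971, 0.24427, -0.06715], [0.00078, -0.24427, 0.96971, -0.16144], [1.0, 0.0008, -0.00061, 0.00061]] 318.7003004031591
[[-0.00062, 0.96971, 0.24427, -0.06715], [0.00079, -0.24426, 0.96971, -0.16144], [1.0, 0.0008, -0.00061, 0.00061]] 318.7003004031591
[[-0.00062, 0.9696, 0.24469, -0.06728], [0.00012, -0.24469, 0.9696, -0.16144], [1.0, 0.00063, 3e-05, -0.00033]] 318.7003004031591
w4 [0.2  0.53 0.03] 0.3163931001410873
w4 [0.2  0.47 0.04] 0.27215274645500076
w5 [ 0.14 -0.3   0.02] 0.3151206777079324
w5 [ 0.14 -0.36  0.03] 0.270892738801993
```

The reported hand-eye calibration varies slightly with arm pose, so I'll rely on same-picture comparison. Dowel A is +1.5 mm (x) and +0.9 mm (z) from hole A, and the body-fit estimate agrees to about 0.2 mm. Correct for that, descend to just above the tips, and look again.

Call:
play_rows --deltas '[255, 0.5, 0, 0.3, 0.001, 255, 0.5, 1, 0.3, 0, 255, 0.5, 2, 0.3, 0, 255, 0, 2, 0, 0, 255, 0, 2, 0, 0, 255, 0, 2, 0, 0, 255, 0, 1, 0, 0, 255, 0, 0, 0, 0, 255, 0, 0, 0, 0, 255, 0, 0, 0, 0]'

```text
time_s: 17.1
tcp_pos: [0.4967, 0.1461, 0.0831]
ee_rot: [[-0.84, 0.0, -0.543], [0.543, 0.0, -0.84], [-0.0, -1.0, -0.0]]
wrist_force: [1.2, -0.7, -3.1]
gripper_width: 0.341
```

```bash
python3 snap.py w6; python3 crop.py w6 285 120 70 60 10 w6a;  python3 - <<'E'
from h import *; from station import r
plan(r.sense(),[.4970,.1462,.082],147.1,2,255)
E
```

```text
[0.4967 0.1461 0.0831] [ 1.2 -0.7 -3.1] 0.15 17.1
from [496.7 146.1  83.1] yaw 147.13 turn -0.03
[255, -0.1, 0.6, -0.1, 0.0002, 255, -0.1, 0.6, -0.1, 0.0002]
```

View pics/w6a.png

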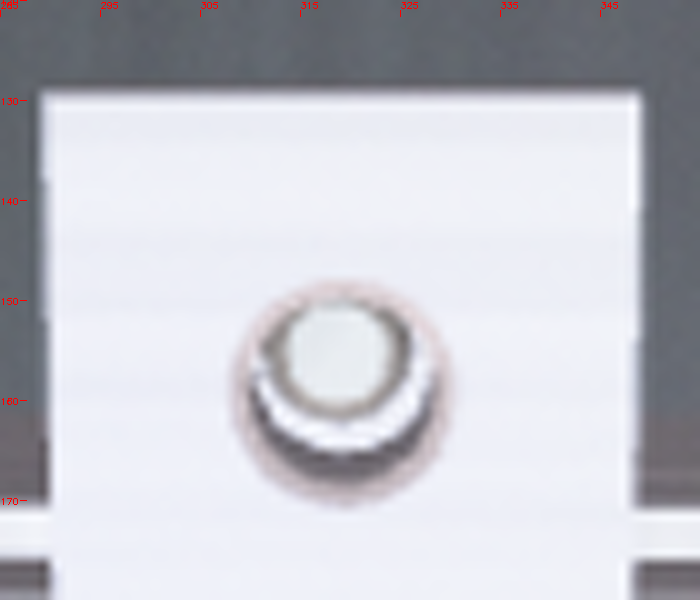

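```bash
cat > chk.py <<'E'
from inhand import *; import sys
n=sys.argv[1]; h=np.array(list(map(float,sys.argv[2:4]))); m=np.array(list(map(float,sys.argv[4:6])))
c=np.load(f"pics/{n}.npy",allow_pickle=True).item(); W=np.linalg.inv(c["tool_from_camera"]); z=c["s"]["tcp_pos"][2]*1000
def pt(x,y,zz):return proj(c,np.array([[x,y,zz]])/1000,W[:3,:3],W[:3,3])[0]
H=least_squares(lambda v:pt(v[0],6,v[1])-h,[-46,0]).x
D=least_squares(lambda v:pt(v[0],z-62,v[1])-m,[-46,0]).x
print("hole",H.round(2),"dowel",D.round(2),"move tool x,z by",(D-H).round(2))
E
python3 chk.py w6 318.85 158.85 318.35 155.05; python3 chk.py w5 318.4 158.6 320.4 155.6
```

```text
hole [-45.84  -0.27] dowel [-45.88  -0.53] move tool x,z by [-0.03 -0.25]
hole [-45.96  -0.48] dowel [-44.35   0.59] move tool x,z by [1.61 1.07]
```

Aligned within 0.25 mm. Descend gently onto the dowels while watching the force.

Call:
play_rows --deltas '[255, 0, 0.5, -0.2, 0, 255, 0, 1, 0, 0, 255, 0, 1, 0, 0, 255, 0, 1, 0, 0, 255, 0, 1, 0, 0, 255, 0, 1, 0, 0, 255, 0, 0, 0, 0, 255, 0, 0, 0, 0, 255, 0, 0, 0, 0, 255, 0, 0, 0, 0]'

```text
time_s: 18.15
tcp_pos: [0.4968, 0.1462, 0.0776]
ee_rot: [[-0.84, 0.0, -0.543], [0.543, 0.0, -0.84], [-0.0, -1.0, -0.0]]
wrist_force: [0.1, -0.4, -2.9]
gripper_width: 0.342
```

```bash
python3 snap.py w7; python3 crop.py w7 230 115 180 130 4 w7a
```

```text
[0.4968 0.1462 0.0776] [ 0.1 -0.4 -2.9] 0.11 18.15
```

View pics/w7a.png

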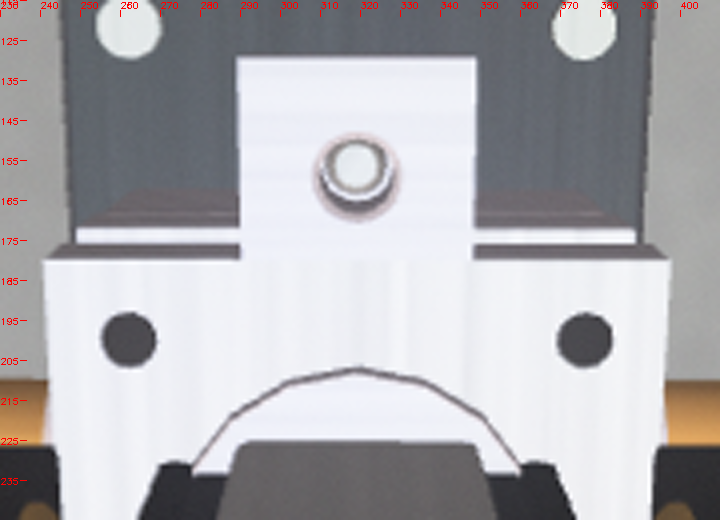

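Dowel A is centred in its hole and the force is still only the cover's weight, with the underside about 2 mm below the tips. So both dowels are entered. Continue down.

Call:
play_rows --deltas '[255, 0, 1, 0, 0, 255, 0, 1, 0, 0, 255, 0, 1, 0, 0, 255, 0, 1, 0, 0, 255, 0, 1, 0, 0, 255, 0, 1, 0, 0, 255, 0, 0, 0, 0, 255, 0, 0, 0, 0, 255, 0, 0, 0, 0, 255, 0, 0, 0, 0]'

```text
time_s: 19.2
tcp_pos: [0.4968, 0.1462, 0.0717]
ee_rot: [[-0.84, 0.0, -0.543], [0.543, -0.0, -0.84], [-0.0, -1.0, -0.0]]
wrist_force: [-2.6, -0.1, 4.2]
gripper_width: 0.338
```

Call:
play_rows --deltas '[255, 0, 0.7, 0, 0, 255, 0, 0.7, 0, 0, 255, 0, 0.7, 0, 0, 255, 0, 0.7, 0, 0, 255, 0, 0.7, 0, 0, 255, 0, 0.5, 0, 0, 255, 0, 0.5, 0, 0, 255, 0, 0, 0, 0, 255, 0, 0, 0, 0, 255, 0, 0, 0, 0]'

```text
time_s: 20.2
tcp_pos: [0.4968, 0.1462, 0.068]
ee_rot: [[-0.84, 0.0, -0.543], [0.543, -0.0, -0.84], [-0.0, -1.0, -0.0]]
wrist_force: [-5.0, -0.8, 10.4]
gripper_width: 0.34
```

Call:
play_rows --deltas '[255, 0, 0.3, 0, 0, 255, 0, 0.3, 0, 0, 255, 0, 0.3, 0, 0, 255, 0, 0.3, 0, 0, 255, 0, 0.3, 0, 0, 255, 0, 0, 0, 0, 255, 0, 0, 0, 0, 255, 0, 0, 0, 0, 255, 0, 0, 0, 0, 255, 0, 0, 0, 0]'

```text
time_s: 21.2
tcp_pos: [0.4967, 0.1462, 0.0679]
ee_rot: [[-0.84, 0.001, -0.542], [0.542, -0.0, -0.84], [-0.001, -1.0, -0.0]]
wrist_force: [-9.6, -0.5, 20.4]
gripper_width: 0.344
```

```bash
python3 snap.py w8; python3 crop.py w8 230 115 180 130 4 w8a
python3 - <<'E'
from station import r,eyes
import cv2
c=eyes.capture("scene");cv2.imwrite("pics/s8.png",c["img"]); print(r.sense()["moment"],r.sense()["wrist_force"])
E
python3 crop.py s8 320 195 90 75 7 s8a
```

```text
[0.4967 0.1462 0.0679] [-9.6 -0.5 20.4] 0.15 21.2
[-0.26479419  2.6920437  -0.06091492] [-8.48655367 -0.41933567 20.09510724]
```

View pics/w8a.png

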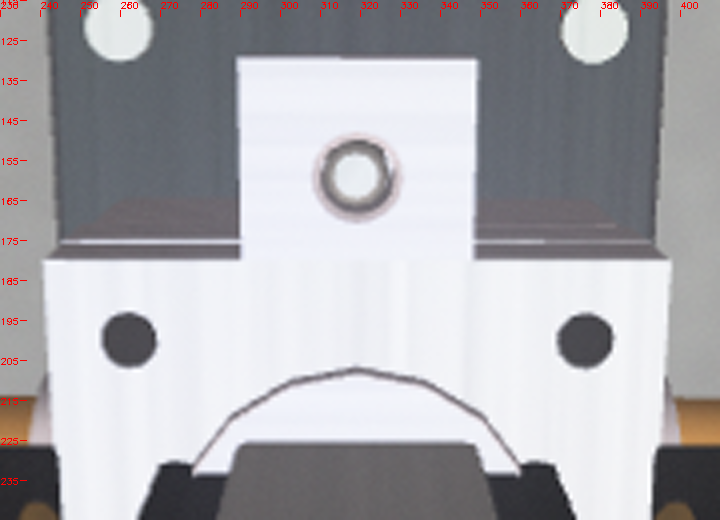

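View pics/s8a.png

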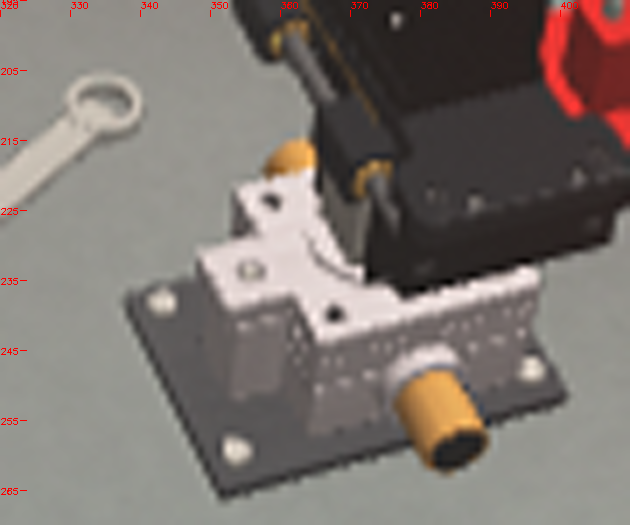

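The cover looks flush and the dowel is centred. z stopped at 67.9 mm, i.e. underside 49.9 mm, while the force doubled. There is a -9.6 N side load from arm compliance that could tip the cover, so I'll relieve it.

Call:
play_rows --deltas '[255, 0.2, 0, 0.1, 0, 255, 0.2, 0, 0.1, 0, 255, 0.2, 0, 0.1, 0, 255, 0.2, 0, 0.1, 0, 255, 0, 0, 0, 0, 255, 0, 0, 0, 0, 255, 0, 0, 0, 0, 255, 0, 0, 0, 0, 255, 0, 0, 0, 0, 255, 0, 0, 0, 0]'

```text
time_s: 22.3
tcp_pos: [0.4968, 0.1462, 0.0679]
ee_rot: [[-0.84, 0.002, -0.542], [0.542, -0.0, -0.84], [-0.002, -1.0, -0.001]]
wrist_force: [-4.6, -2.5, 17.4]
gripper_width: 0.344
```

Call:
play_rows --deltas '[255, 0.2, 0.3, 0.3, 0, 255, 0.2, 0.3, 0.3, 0, 255, 0.1, 0.3, 0.2, 0, 255, 0, 0.2, 0, 0, 255, 0, 0, 0, 0, 255, 0, 0, 0, 0, 255, 0, 0, 0, 0, 255, 0, 0, 0, 0, 255, 0, 0, 0, 0, 255, 0, 0, 0, 0]'

```text
time_s: 23.3
tcp_pos: [0.4968, 0.1462, 0.0679]
ee_rot: [[-0.841, 0.004, -0.541], [0.541, 0.0, -0.841], [-0.003, -1.0, -0.003]]
wrist_force: [-5.0, -1.9, 23.7]
gripper_width: 0.343
```

```bash
python3 snap.py w9; python3 crop.py w9 230 115 180 130 4 w9a
python3 - <<'E'
from station import r,eyes
import cv2
c=eyes.capture("top");cv2.imwrite("pics/t9.png",c["img"]);c=eyes.capture("scene");cv2.imwrite("pics/s9.png",c["img"]);print(r.sense()["moment"],r.sense()["wrist_force"],r.sense()["ee_rot"])
E
python3 crop.py s9 320 195 90 75 7 s9a
```

```text
[0.4968 0.1462 0.0679] [-5.  -1.9 23.7] 0.11 23.3
[-0.85419973  2.11580889 -0.11523999] [-5.42693172 -1.27987261 22.01174452] [[-8.40682358e-01  4.10652795e-03 -5.41512982e-01]
 [ 5.41518943e-01  4.17688364e-04 -8.40688444e-01]
 [-3.22612692e-03 -9.99991481e-01 -2.57490591e-03]]
```

View pics/w9a.png

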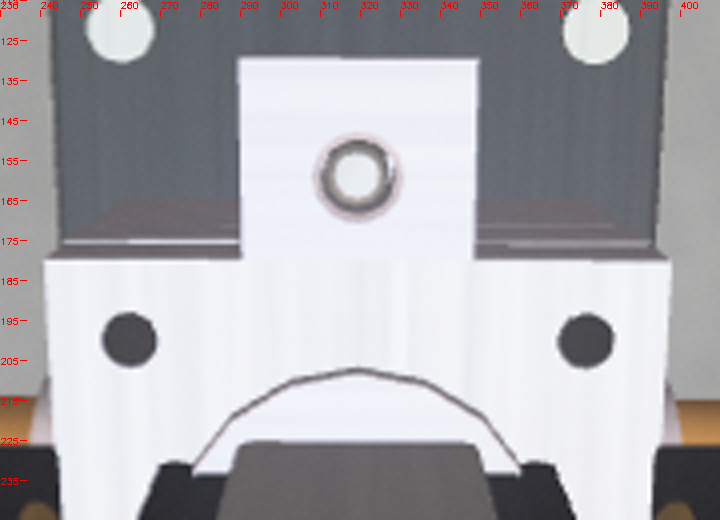

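View pics/s9.png

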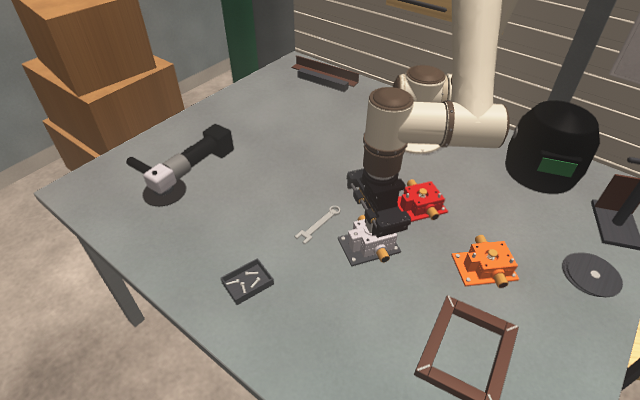

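That relief turned the tool instead: tilt grew to 0.24°, and the moment shows the pressure centre moving off-centre. The earlier command was better, so I'll go back to it.

Call:
play_rows --deltas '[255, -0.3, 0, -0.3, 0, 255, -0.3, 0, -0.3, 0, 255, -0.3, -0.2, -0.3, 0, 255, -0.3, -0.2, -0.3, 0, 255, -0.1, -0.1, 0, 0, 255, 0, 0, 0, 0, 255, 0, 0, 0, 0, 255, 0, 0, 0, 0, 255, 0, 0, 0, 0, 255, 0, 0, 0, 0]'

```text
time_s: 24.45
tcp_pos: [0.4968, 0.1462, 0.0679]
ee_rot: [[-0.84, 0.001, -0.542], [0.542, -0.0, -0.84], [-0.001, -1.0, -0.0]]
wrist_force: [-10.1, -1.1, 25.3]
gripper_width: 0.343
```

```bash
python3 snap.py w10; python3 crop.py w10 230 115 180 130 4 w10a
python3 - <<'E'
from station import r
import numpy as np
s=r.sense();print(s["moment"],s["wrist_force"]);print(np.round(s["ee_rot"],4))
E
```

```text
[0.4968 0.1462 0.0679] [-10.1  -1.1  25.3] 0.04 24.45
[-0.26019197  3.15178364 -0.09917518] [-10.05002167  -1.79049239  24.40043036]
[[-8.403e-01  8.000e-04 -5.421e-01]
 [ 5.421e-01 -3.000e-04 -8.403e-01]
 [-8.000e-04 -1.000e+00 -2.000e-04]]
```

View pics/w10a.png

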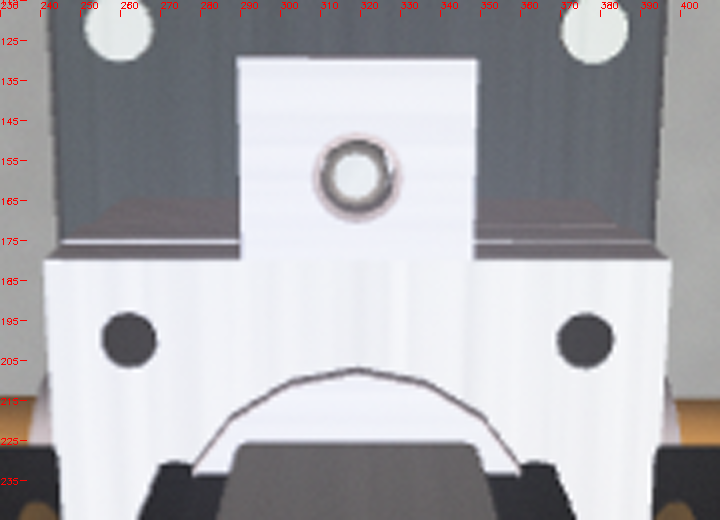

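Tilt is back to 0.05°, z holds at 67.9 mm under about 25 N of push, and the scene picture shows the bystanders where they were. Handing in.

Run:
```python
from station import r
print(r.finish_job())
s=r.sense(); print(s["time_s"],s["tcp_pos"],s["wrist_force"])
```

```text
the job is handed in; nothing more can be done
None
the job is handed in; nothing more can be done
```

The cover is back on the valve body and was still gripped and pressed shut when I handed the job in, at about 24.5 s of the 58 s allowed. No verdict was reported.

- **Plunger check:** I pushed the head down to its stop. The tip held at 52.3 mm while the force rose to 20.8 N. The wrist picture afterwards showed the plunger fully back up.
- **Fitting:** I gripped the cover by its plug, and both dowels went into their holes with no more force than the cover's own weight. I then pressed it down to a hard stop.
- **Last checks:**
  - The underside is at about 49.9 mm, against 50 mm when closed.
  - Dowel A is centred in its hole.
  - The tool tilt is about 0.05°.
  - The push is about 24–25 N.
  - The grinder, tray, wrench, frame and look-alikes look undisturbed in the scene camera.

**What disagreed or stayed unproven:**
- The wrist camera's calibration shifts slightly with arm pose, so I aligned the hole and dowel within single pictures.
- A side force of about 10 N stays in the grip. Shifting the tool to relieve it increased the tilt to 0.24°, so I undid that.
- Dowel B's hole was out of sight once the cover was gripped. That it is seated is inferred from the height and force, not seen.

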